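# Clamp the glued carton with the cam lever

## Robot

A 6-joint arm with a two-finger parallel gripper is mounted at the origin on a cart in front of the work surface, level with it; the furniture and walls round the work are solid. World frame = base frame: x ahead of the robot, y to its left, z up, the work surface at z = 0. Lengths are in m, angles in rad, forces in N, time in s.
With the tool pointing down it reaches from about 0.35 to 0.8 m from the base axis. Payload 7.3 kg.
Tool frame: the origin (TCP) lies at the very end of the fingers, on their centre line; the grasp point (between the pads) lies ctrl.grip_point_offset behind it (ctrl.grip_point_offset is the distance from the TCP to the grasp point, in m); z points along the fingers, y is the line along which they close (so a half turn about z gives the same grasp; the last joint's range is limited). The gripper opens to 85 mm and grips with 20 to 120 N. Pads are 22 mm wide; open, the fingers measure 114 mm over their backs; the gripper's body (76 mm by 85 mm) begins 54 mm behind the grasp point. The pads swing forward as they close: fully open they stand 13 mm farther back than shut.
Start: joints at [1.063, 0.342, 1.524, -0, 1.275, -0.146], TCP at [0.186, 0.491, 0.194] pointing down, gripper open.
Joint ranges: [-2.53, 2.53], [-0.77, 2.02], [0.04, 2.7], [-1, 4.14], [0.28, 2.66], [-3.11, 3.11]. Speed limits (rad/s): [2.57, 2.57, 3.14, 3.14, 3.14, 3.14].

## Interface

Orientations are given as a rotation vector (axis times angle).
In Python, from station import status, optics, job, ctrl gives the robot as it stands.
- The arm moves only by the tool move_arm, never from a script. Its argument "steps" is a list of rows, each an object of numbers: "x", "y", "z": the shift along the tool's x, y, z in m; "roll": the turn about the tool's z in rad. A call has 1 to 8 rows; each row shifts and turns the commanded pose from where the row before left it, along the tool's axes as they then stand; what a row does not reach is not made up. A row lasts 1/10 s, in which the tool goes at most 50 mm and 8.59 degrees, less where a joint would pass 70% of its speed; a pose out of reach is approached as far as the arm can. A call is refused whole if a number of a shift passes 0.05 or a number of a turn 0.15, either way. A call with a gripper value outside its range is refused whole. "claw" is the finger opening in m, from 0 to 0.0854, set as the call begins (left out, the last holds). The fingers move at their own pace and stop on an object; the grip force is fixed at half the most. Time passes only in rows, so rows that do not move let the fingers close. It gives the time, the measured TCP pose, the force, the opening and the grip force at its end, in the units of the state.
- status.read_state(): the state, without advancing time (a new reading comes with each control period).
- optics.camera(name): name is "scene" or "top"; returns (picture, depth): 480x640x3 uint8, red, green, blue; 480x640 float32, m along the optical axis (not along the pixel's ray), 0 where there is no reading.
- optics.camera_model(name): a dict with "fovy" (degrees; the focal length in pixels is half the picture's height over the tangent of half this angle, whatever the lens; pixels are square), "cx", "cy" (the principal point, pixels), "dist_coeffs" ([k1, k2, p1, p2, k3] as OpenCV has them; the pictures are not rectified), "R" (3x3) and "t" (3): a world point X has camera coordinates R X + t. Camera axes: x right, y down, z forward; pixel columns grow to the right and rows downward; lengths in m; the calibration is good to about 2 mm. A picture is of the moment at which its call begins. camera_model takes no time and is no camera call.
- job.job_done(): hands the job in; it is judged then, once.
The state is a dict: "time_s": time; "joint_positions": joint angles; "joint_vel": joint speeds; "joint_efforts": joint torques, N m; "tcp_pos": TCP position; "tool_rot": TCP orientation; "wrist_force": force on the tool from outside, world axes, zero at the start; "torque": the same for the moment, N m; "width": finger opening in m; "gripper_force": force on a finger pad.
Only numpy, scipy, OpenCV 4.12 (cv2) and the standard library are available. Lean on these libraries where they do the work, as an engineer would, in place of code of your own. Each camera call takes 0.05 s, during which the arm holds its last target. There are 200 camera calls.

## Task

The carton lying in one of the two clamping fixtures has just been glued and must be held while it sets. Swing the cam lever of that fixture down past its centre until it snaps fully shut and stays there, with the carton still seated in its nest. Leave the lever of the other, empty fixture standing open.

Things in the scene. Friction and masses are not known exactly. Their poses are not given: they have to be found in the camera images.
- fixture_a: Clamping fixture that holds the carton; its empty twin stands on the other side (sides vary). Fixed. Origin: underside, mid-nest; z up, x to its post, which stands to the left as the robot sees it. Plate x -65..90, y +-75 mm. Grey post x 62..86 mm, arm over the nest x -26..86, y +-22, z 78..96 mm; dark cheeks on it carry the lever (x +-17, y +-18, top z 129). A sprung pad below presses the carton.
- lever_a (a joint): Cam lever of the fixture with the carton, rad. Hinge along the fixture's y through its point (0, 0, 115 mm). Straight, 120 mm long from the hinge; its outer 60 mm is a round black grip, 18 mm in diameter. 0 = open, almost upright; 1.5 = shut, level, pointing to the fixture's -x (to the robot's right). Angle above level = 1.5 - value.
- lever_b (a joint): Same lever on the empty twin, same values; leave it open. Behaviour of both: a spring drives a lever back to 0 if let go below 1.05 and snaps it on to 1.5 above 1.05; passing the centre takes about 4 to 6 N, at right angles on the grip.
- carton: Closed green and white folding carton, 83 x 122 x 39 mm, lying flat in the nest of the loaded fixture, on its base plate, its 122 mm side along the fixture's y. Loose. Origin: centre of its underside.

How it is judged:
At the end, for the whole second after the job is handed in: The lever of the loaded fixture is shut past its centre (over 1.35 rad of 1.5), the carton lies flat and at rest in its nest (within 12 mm and 10 degrees of the nest, tilted under 0.1 rad), and the lever of the empty fixture stands open (under 0.2 rad) (value of joint lever_a above 1.35 rad and value of joint lever_b below 0.2 rad and horizontal distance between carton and fixture_a below 0.012 m and angle between carton's own z axis and vertical below 0.1 rad and angle between the x axis of carton and the x axis of fixture_a, either way round below 0.17 rad and linear speed of carton below 0.02 m/s); the robot touches nothing.
It fails at once if the lever of the empty fixture is pushed over to its centre (value of joint lever_b above 1 rad).
It also fails if it takes over 32 s, if anything falls off the work surface, if the arm or the gripper's body presses on something with over 40 N, if the wrist force passes 120 N, or if a joint passes its speed limit or range.

## Working session

There is one attempt and no reset: what is moved stays moved. The work goes in short steps, Python scripts to look and compute and a tool call to move; the robot and the scene stay as the last step left them, time stands still between calls to the robot, and variables do not carry over. Pictures are saved under pics/ and viewed, at most 10 in all, crops included, and the job is handed in when it is done.

Besides the shell and the picture viewer there is one more tool, called after "Emit:" by a JSON object that holds its "api" and its "payload". move_arm: Moves the arm, as the interface text tells. Its arguments: {"type":"object","properties":{"steps":{"type":"array"},"claw":{"type":"number"}},"required":["steps"]}

```bash
mkdir -p pics
cat > h.py <<'E'
import numpy as np, cv2
from station import status, optics, job, ctrl
def cloud(n):
    im,d=optics.camera(n); m=optics.camera_model(n)
    f=240/np.tan(np.radians(m["fovy"])/2); K=np.array([[f,0,m["cx"]],[0,f,m["cy"]],[0,0,1.]])
    v,u=np.mgrid[:480,:640]
    p=cv2.undistortPoints(np.stack([u,v],-1).reshape(-1,1,2).astype(float),K,np.array(m["dist_coeffs"],float)).reshape(480,640,2)
    X=np.dstack([p,np.ones((480,640))])*d[...,None]
    W=(X-np.array(m["t"]))@np.array(m["R"])
    W[d==0]=np.nan
    return im,W
E
python3 - <<'E'
from h import *
for n in("scene","top"):
    im,W=cloud(n); cv2.imwrite(f"pics/{n}0.png",im[...,::-1]); np.save(n,W); np.save(n+"im",im)
s=status.read_state(); print(s, ctrl.grip_point_offset)
E
```

```text
{'time_s': 0.1, 'joint_positions': array([ 1.06297727e+00,  3.42671596e-01,  1.52487144e+00, -2.22309983e-05,
        1.27535804e+00, -1.46020678e-01]), 'joint_vel': array([-0.00015225, -0.00252534, -0.00212733,  0.00025104, -0.00105159,
       -0.00061469]), 'joint_efforts': array([ 1.29379914e-03, -4.34443009e+01, -2.46492380e+01, -2.48746155e-04,
        4.68269165e-03, -1.88393949e-05]), 'tcp_pos': array([0.18564149, 0.4906864 , 0.19300331]), 'tool_rot': array([-5.65134902e-01, -3.08993686e+00,  1.95689434e-03]), 'wrist_force': array([ 0.2978601 , -0.64006572, -0.52186526]), 'torque': array([-0.02873254,  0.00153113,  0.01053473]), 'gripper_force': 0.0, 'width': 0.08534574508232085} 0.0187
```

View pics/scene0.png

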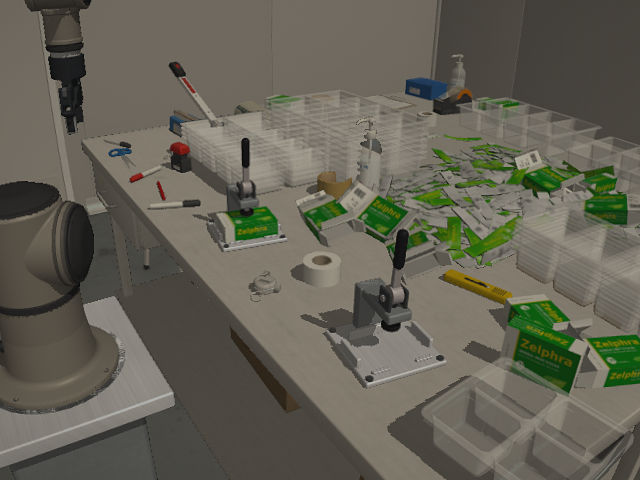

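View pics/top0.png

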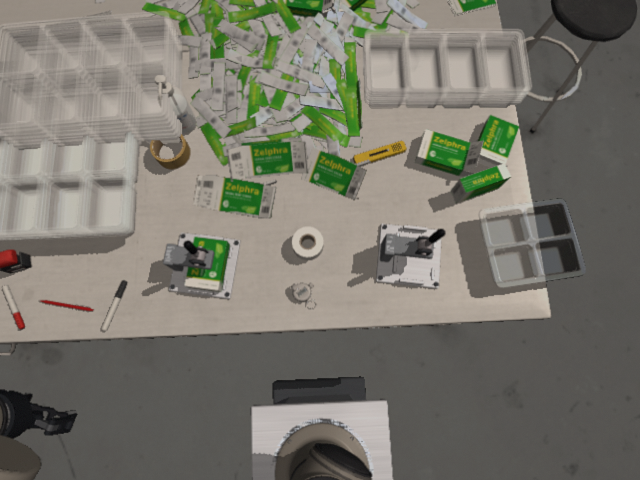

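The scene view shows the loaded fixture at about (245,215) with its lever upright, and the empty one at about (385,330). In the top view the loaded fixture is at about (205,265), with its grip at (190,247); the empty twin's grip is at (433,237). Next I'll measure the loaded fixture and its lever.

Run:
```python
from h import *
T=np.load("top.npy");I=np.load("topim.npy");S=np.load("scene.npy")
def roi(W,b): 
    m=np.zeros((480,640),bool); m[b[1]:b[3],b[0]:b[2]]=1; return m&np.isfinite(W[...,0])
for nm,b in(("a",(155,220,255,305)),("b",(365,220,455,295))):
    m=roi(T,b); P=T[m]; z=P[:,2]
    for lo,hi in((.008,.03),(.03,.05),(.078,.102),(.105,.14),(.15,.25)):
        Q=P[(z>lo)&(z<hi)]
        if len(Q)>10:
            r=cv2.minAreaRect((Q[:,:2]*1000).astype(np.float32))
            print(nm,lo,len(Q),Q.mean(0).round(4),Q.min(0).round(3),Q.max(0).round(3),r)
for nm,b in(("a",(215,130,270,215)),("b",(355,220,420,330))):
    m=roi(S,b); P=S[m]; P=P[(P[:,0]<.75)&(P[:,0]>.3)]
    for lo in np.arange(.1,.25,.015):
        Q=P[(P[:,2]>lo)&(P[:,2]<lo+.015)]
        if len(Q)>3: print(nm,lo.round(3),len(Q),Q.mean(0).round(4),Q.min(0).round(3),Q.max(0).round(3))
cv2.imwrite("pics/ta.png",cv2.resize(I[210:315,145:265,::-1],None,fx=5,fy=5,interpolation=cv2.INTER_CUBIC))
```

```text
a 0.008 1320 [0.4764 0.2582 0.0142] [0.406 0.182 0.008] [0.575 0.356 0.03 ] ((490.35589599609375, 268.4447021484375), (153.4774169921875, 149.67779541015625), 80.3740463256836)
a 0.03 1055 [0.4802 0.2518 0.0463] [0.415 0.205 0.03 ] [0.561 0.34  0.05 ] ((491.71685791015625, 275.79278564453125), (122.4115219116211, 141.30645751953125), 79.73033905029297)
a 0.078 685 [0.4925 0.2945 0.0957] [0.464 0.229 0.08 ] [0.526 0.344 0.102] ((493.11383056640625, 286.2651062011719), (111.00770568847656, 50.1469841003418), 78.4049301147461)
a 0.105 218 [0.4844 0.2533 0.1261] [0.466 0.238 0.107] [0.511 0.274 0.14 ] ((488.6773681640625, 256.3323059082031), (32.10658264160156, 43.87466049194336), 78.80953979492188)
a 0.15 132 [0.4846 0.2478 0.2096] [0.478 0.241 0.15 ] [0.494 0.259 0.239] ((485.68255615234375, 248.3766632080078), (14.271379470825195, 18.28638458251953), 61.014766693115234)
b 0.008 2211 [ 0.4779 -0.239   0.013 ] [ 0.407 -0.326  0.008] [ 0.577 -0.154  0.03 ] ((492.1397705078125, -238.9808349609375), (159.576416015625, 150.38461303710938), 80.66156768798828)
b 0.03 52 [ 0.4815 -0.1891  0.03
[... 1417 characters left out ...]
274  0.1  ] [ 0.662 -0.123  0.115]
b 0.115 335 [ 0.4814 -0.2609  0.1237] [ 0.466 -0.275  0.115] [ 0.506 -0.233  0.13 ]
b 0.13 115 [ 0.4855 -0.2586  0.1357] [ 0.47  -0.267  0.13 ] [ 0.497 -0.245  0.145]
b 0.145 82 [ 0.4856 -0.2593  0.1527] [ 0.48  -0.264  0.145] [ 0.494 -0.251  0.16 ]
b 0.16 66 [ 0.4849 -0.2612  0.1671] [ 0.479 -0.268  0.16 ] [ 0.495 -0.254  0.175]
b 0.175 105 [ 0.4832 -0.2638  0.1822] [ 0.477 -0.269  0.175] [ 0.494 -0.253  0.19 ]
b 0.19 106 [ 0.483  -0.2646  0.1974] [ 0.477 -0.271  0.19 ] [ 0.494 -0.254  0.205]
b 0.205 109 [ 0.4829 -0.2659  0.2126] [ 0.477 -0.271  0.205] [ 0.494 -0.256  0.22 ]
b 0.22 125 [ 0.484  -0.2655  0.2279] [ 0.477 -0.272  0.22 ] [ 0.495 -0.256  0.235]
```

View pics/ta.png

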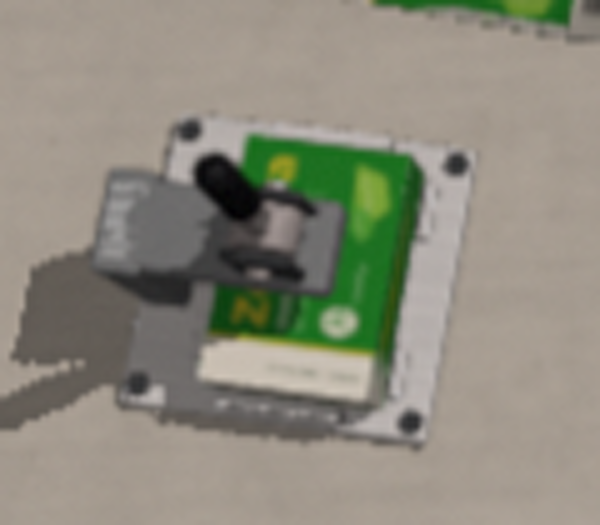

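The close crop shows the green and white carton seated in the nest, with fixture x pointing left and tilted about 10° toward world x. The grip tip is at crop (210,165). Hinge ≈ (0.489, 0.256), x_fix ≈ (0.174, 0.985). I'll close the fingers, align tool y with x_fix, and move in behind the lever on the post side.

Emit:
{"api": "move_arm", "payload": {"claw": 0, "steps": [{"roll":-0.1},{"roll":-0.09},{"x":-0.04,"y":-0.01},{"x":-0.04,"y":-0.01},{"x":-0.04,"y":-0.01},{"x":-0.04,"y":-0.01},{"x":-0.04,"y":-0.01},{"x":-0.04,"y":-0.01}]}}

```text
schema error: expected keys x, y, z, roll
```

Emit:
{"api": "move_arm", "payload": {"claw": 0, "steps": [{"x":0,"y":0,"z":0,"roll":-0.1},{"x":0,"y":0,"z":0,"roll":-0.09},{"x":-0.04,"y":-0.01,"z":0,"roll":0},{"x":-0.04,"y":-0.01,"z":0,"roll":0},{"x":-0.04,"y":-0.01,"z":0,"roll":0},{"x":-0.04,"y":-0.01,"z":0,"roll":0},{"x":-0.04,"y":-0.01,"z":0,"roll":0},{"x":-0.04,"y":-0.01,"z":0,"roll":0}]}}

```text
time_s: 0.9
tcp_pos: [0.4132, 0.3898, 0.1932]
tool_rot: [-0.27, -3.129, 0.001]
wrist_force: [-0.4, 0.5, 0.2]
width: -0.0002
gripper_force: 0.0
```

```bash
cat > p.py <<'E'
from h import *
s=status.read_state(); R=cv2.Rodrigues(np.array(s["tool_rot"]))[0]
xf=np.array([.174,.985,0]); yf=np.array([-.985,.174,0]); d=s["tcp_pos"]-np.array([.489,.256,.115])
print(s["time_s"],s["tcp_pos"].round(4),"fix x,y,z from hinge",(d@xf).round(4),(d@yf).round(4),d[2].round(4),s["wrist_force"].round(1),s["width"]); print(R.round(3))
E
python3 p.py
```

```text
0.9 [0.4132 0.3898 0.1932] fix x,y,z from hinge 0.1187 0.0979 0.0782 [-0.4  0.5  0.2] -0.0001641875372127762
[[-0.985  0.171 -0.001]
 [ 0.171  0.985 -0.   ]
 [ 0.001 -0.    -1.   ]]
```

Emit:
{"api": "move_arm", "payload": {"steps": [{"x":-0.033,"y":-0.01,"z":0,"roll":0},{"x":-0.033,"y":-0.02,"z":0,"roll":0},{"x":-0.032,"y":-0.02,"z":0,"roll":0},{"x":0,"y":-0.02,"z":0,"roll":0},{"x":0,"y":0,"z":0,"roll":0}]}}

```text
time_s: 1.4
tcp_pos: [0.4969, 0.3027, 0.1929]
tool_rot: [-0.274, -3.128, 0.002]
wrist_force: [-0.3, -0.2, -0.1]
width: -0.0005
gripper_force: 0.0
```

```bash
python3 p.py
python3 - <<'E'
from h import *
im,W=cloud("scene"); cv2.imwrite("pics/s1.png",cv2.resize(im[60:270,140:340,::-1],None,fx=2.8,fy=2.8,interpolation=cv2.INTER_CUBIC))
E
```

```text
1.4 [0.4969 0.3027 0.1929] fix x,y,z from hinge 0.0474 0.0003 0.0779 [-0.3 -0.2 -0.1] -0.00047543907724491714
[[-0.985  0.174 -0.002]
 [ 0.174  0.985 -0.001]
 [ 0.001 -0.002 -1.   ]]
```

View pics/s1.png

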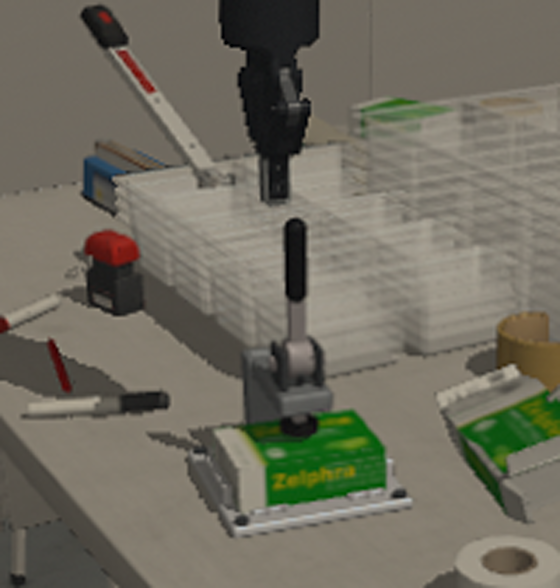

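The crop shows the shut fingertips at about crop (275,200), behind the upright lever with its tip at (295,220), and the carton seated. I'll check that the fingertip projection is consistent before pushing.

Run:
```python
from h import *
m=optics.camera_model("scene"); f=240/np.tan(np.radians(m["fovy"])/2); K=np.array([[f,0,m["cx"]],[0,f,m["cy"]],[0,0,1.]])
p=cv2.projectPoints(np.array([[.4969,.3027,.193],[.484,.243,.235],[.4835,.245,.193]]),cv2.Rodrigues(np.array(m["R"]))[0],np.array(m["t"],float),K,np.array(m["dist_coeffs"],float))[0]
print(((p.reshape(-1,2)-[140,60])*2.8).round())
im,W=cloud("scene"); 
Q=W[60:140,220:260].reshape(-1,3); Q=Q[np.isfinite(Q[:,0])]; Q=Q[(abs(Q[:,1]-.30)<.05)&(abs(Q[:,0]-.49)<.05)&(Q[:,2]<.26)]
for z in np.arange(.18,.26,.01):
    q=Q[(Q[:,2]>z)&(Q[:,2]<z+.01)&(Q[:,1]>.262)]
    if len(q): print(z.round(2),len(q),q.min(0).round(3),q.max(0).round(3))
```

```text
[[277. 248.]
 [294. 219.]
 [294. 271.]]
0.23 35 [0.483 0.292 0.23 ] [0.506 0.311 0.24 ]
0.24 54 [0.485 0.289 0.24 ] [0.507 0.313 0.25 ]
0.25 51 [0.485 0.287 0.25 ] [0.507 0.315 0.26 ]
```

Run:
```python
from h import *
m=optics.camera_model("scene"); f=240/np.tan(np.radians(m["fovy"])/2); K=np.array([[f,0,m["cx"]],[0,f,m["cy"]],[0,0,1.]])
p=cv2.projectPoints(np.array([[.4969,.3027,.193],[.1856,.4907,.193]]),cv2.Rodrigues(np.array(m["R"]))[0],np.array(m["t"],float),K,np.array(m["dist_coeffs"],float))[0]
p=p.reshape(-1,2);print(p)
im,W=cloud("scene"); I0=np.load("sceneim.npy"); a=im[60:180,200:280]; b=I0[40:160,30:110]
c=np.hstack([a,b])
c=cv2.resize(c[...,::-1],None,fx=4.5,fy=4.5,interpolation=cv2.INTER_CUBIC)
cv2.circle(c,tuple(int(v) for v in (p[0]-[200,60])*4.5),4,(0,0,255),-1); cv2.circle(c,tuple(int(v) for v in (p[1]-[30,40]+[80,0])*4.5),4,(0,0,255),-1)
cv2.imwrite("pics/f.png",c)
print(W[100:160:3,238].round(3))
```

```text
[[238.84504131 148.47681322]
 [ 79.11813507 149.30993561]]
[[0.474 0.249 0.317]
 [0.477 0.256 0.309]
 [0.477 0.258 0.302]
 [0.481 0.265 0.293]
 [0.485 0.276 0.284]
 [0.486 0.278 0.277]
 [0.493 0.293 0.266]
 [0.492 0.291 0.259]
 [0.493 0.295 0.252]
 [0.491 0.29  0.247]
 [0.495 0.299 0.237]
 [0.702 0.737 0.084]
 [0.656 0.641 0.107]
 [0.657 0.643 0.097]
 [0.659 0.647 0.087]
 [0.654 0.64  0.081]
 [0.61  0.546 0.106]
 [0.605 0.537 0.101]
 [0.604 0.535 0.093]
 [0.604 0.535 0.085]]
```

View pics/f.png

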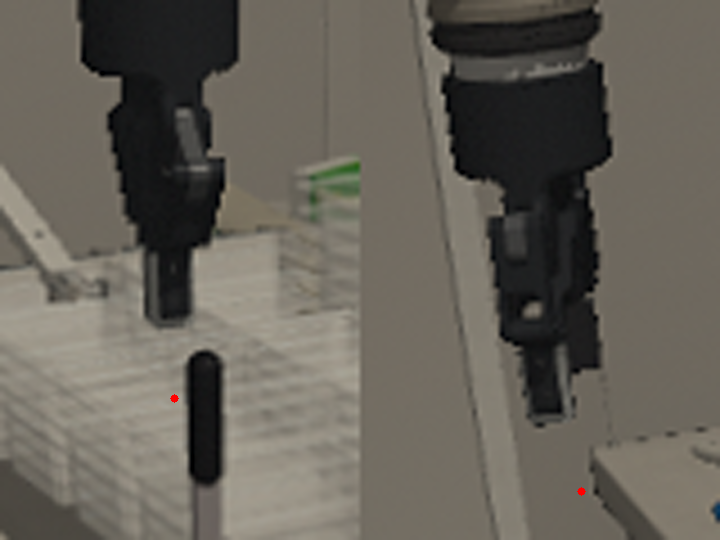

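The left panel (now) shows the visible fingertips ending at panel (168,322), above the red projected TCP at (174,398); the start frame on the right has the same gap. The camera agrees with the fixture's known heights, so the true fingertips sit about 38 mm above the reported TCP. I'll use that offset, go lower, and check the force at contact.

Emit:
{"api": "move_arm", "payload": {"steps": [{"x":0,"y":0,"z":0.026,"roll":0},{"x":0,"y":-0.015,"z":0,"roll":0},{"x":0,"y":-0.012,"z":0,"roll":0},{"x":0,"y":-0.01,"z":0,"roll":0},{"x":0,"y":-0.01,"z":0,"roll":0},{"x":0,"y":0,"z":0,"roll":0}]}}

```text
time_s: 2.15
tcp_pos: [0.4888, 0.2581, 0.1686]
tool_rot: [0.271, 3.128, 0.002]
wrist_force: [0.1, 2.8, 2.6]
width: -0.0002
gripper_force: 1.3
```

```bash
python3 p.py
python3 - <<'E'
from h import *
im,W=cloud("scene"); cv2.imwrite("pics/s2.png",cv2.resize(im[60:250,180:320,::-1],None,fx=3,fy=3,interpolation=cv2.INTER_CUBIC))
E
```

```text
2.15 [0.4888 0.2581 0.1686] fix x,y,z from hinge 0.002 0.0005 0.0536 [0.1 2.8 2.6] -0.0002172249070777229
[[-0.985  0.172  0.001]
 [ 0.172  0.985  0.001]
 [-0.001  0.001 -1.   ]]
```

View pics/s2.png

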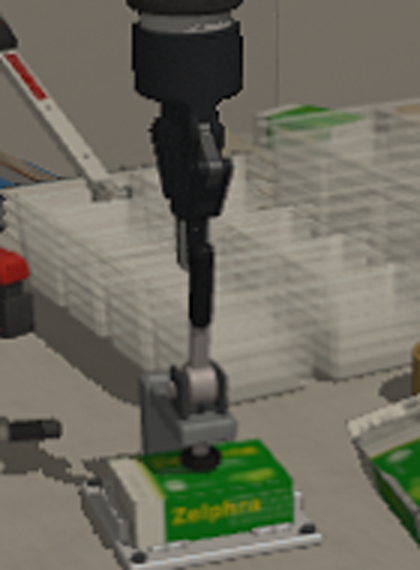

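The fingers now bear on the middle of the grip at about crop (190,265) with 2.8 N, and the carton is still seated. I'll follow the arc.

Emit:
{"api": "move_arm", "payload": {"steps": [{"x":0,"y":-0.016,"z":0.004,"roll":0},{"x":0,"y":-0.015,"z":0.007,"roll":0},{"x":0,"y":-0.011,"z":0.007,"roll":0},{"x":0,"y":-0.011,"z":0.009,"roll":0},{"x":0,"y":0,"z":0,"roll":0}]}}

```text
time_s: 2.7
tcp_pos: [0.48, 0.2058, 0.1409]
tool_rot: [0.271, 3.129, -0.0]
wrist_force: [1.1, 0.3, 2.6]
width: 0.0001
gripper_force: 1.3
```

```bash
python3 p.py
```

```text
2.7 [0.48   0.2058 0.1409] fix x,y,z from hinge -0.051 0.0002 0.0259 [1.1 0.3 2.6] 5.138612380364984e-05
[[-0.985  0.172  0.001]
 [ 0.172  0.985 -0.   ]
 [-0.001 -0.    -1.   ]]
```

Emit:
{"api": "move_arm", "payload": {"steps": [{"x":0,"y":-0.008,"z":0.009,"roll":0},{"x":0,"y":-0.006,"z":0.009,"roll":0},{"x":0,"y":-0.005,"z":0.01,"roll":0},{"x":0,"y":-0.004,"z":0.01,"roll":0},{"x":0,"y":-0.003,"z":0.009,"roll":0},{"x":0,"y":0,"z":0,"roll":0}]}}

```text
time_s: 3.3
tcp_pos: [0.4739, 0.1805, 0.0919]
tool_rot: [-0.27, -3.127, 0.002]
wrist_force: [-0.6, -0.4, -0.8]
width: -0.0002
gripper_force: 0.0
```

```bash
python3 p.py
python3 - <<'E'
from h import *
im,W=cloud("scene"); cv2.imwrite("pics/s3.png",cv2.resize(im[60:270,180:340,::-1],None,fx=2.8,fy=2.8,interpolation=cv2.INTER_CUBIC))
E
```

```text
3.3 [0.4739 0.1805 0.0919] fix x,y,z from hinge -0.077 0.0018 -0.0231 [-0.6 -0.4 -0.8] -0.0001888575272661684
[[-0.985  0.171 -0.003]
 [ 0.171  0.985 -0.001]
 [ 0.003 -0.001 -1.   ]]
```

View pics/s3.png

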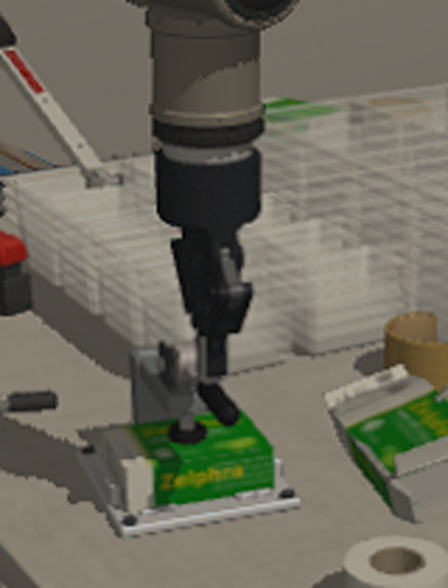

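The lever has snapped down level, with the grip at about crop (218,402), and the contact force is gone. I'll retract straight up and verify.

Emit:
{"api": "move_arm", "payload": {"steps": [{"x":0,"y":0,"z":-0.03,"roll":0},{"x":0,"y":0,"z":-0.04,"roll":0},{"x":0,"y":0,"z":-0.04,"roll":0},{"x":0.04,"y":0.02,"z":-0.02,"roll":0},{"x":0.04,"y":0.03,"z":0,"roll":0},{"x":0.04,"y":0.03,"z":0,"roll":0},{"x":0.04,"y":0.03,"z":0,"roll":0},{"x":0,"y":0,"z":0,"roll":0}]}}

```text
time_s: 4.15
tcp_pos: [0.3323, 0.3204, 0.2244]
tool_rot: [-0.259, -3.13, -0.003]
wrist_force: [0.2, 0.4, 0.0]
width: -0.0002
gripper_force: 0.0
```

```bash
python3 p.py
python3 - <<'E'
from h import *
im,W=cloud("scene"); s=im[110:260,180:340]
imt,T=cloud("top"); t=imt[210:315,145:265]
cv2.imwrite("pics/e.png",np.hstack([cv2.resize(s,(400,375)),cv2.resize(t,(400,375))])[...,::-1])
P=W[130:250,200:300].reshape(-1,3); d=P-[.489,.256,.115]
x=d@[.174,.985,0]; y=d@[-.985,.174,0]
m=(abs(y)<.012)&(d[:,2]>-.015)&(x<-.04)&(x>-.14)
print(m.sum(), np.polyfit(x[m],d[m,2],1), x[m].min(), d[m,2].max())
P=T[210:315,145:265].reshape(-1,3); I=imt[210:315,145:265].reshape(-1,3).astype(int)
q=(P[:,2]>.043)&(P[:,2]<.056)
r=cv2.minAreaRect((P[q][:,:2]*1000).astype(np.float32)); print(r,P[q,2].std(), P[q,2].mean())
b=cv2.boxPoints(r); print(b)
E
```

```text
4.15 [0.3323 0.3204 0.2244] fix x,y,z from hinge 0.0362 0.1656 0.1094 [0.2 0.4 0. ] -0.0001763914515234801
[[-0.986  0.164 -0.   ]
 [ 0.164  0.986  0.002]
 [ 0.001  0.002 -1.   ]]
171 [0.04307126 0.00886238] -0.12362094249502087 0.01052242366517643
((535.093994140625, 228.19094848632812), (126.3851318359375, 252.6267852783203), 56.8163948059082) 0.00212045934038875 0.04889679294999147
[[394.79288 244.43808]
 [606.22156 106.16944]
 [675.39514 211.94382]
 [463.96643 350.21246]]
```

View pics/e.png

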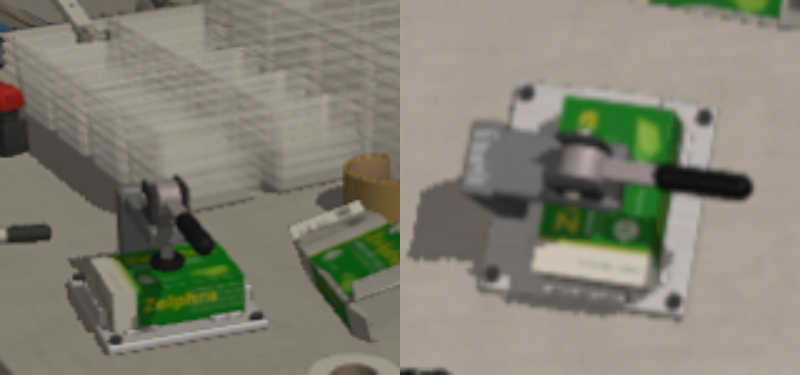

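The lever lies level along the fixture (grip at about (705,183) in the right panel), the carton sits unmoved in its nest, and the arm is clear. I never went near the empty twin.

```bash
python3 -c "
from station import job; print(job.job_done())"
```

```text
the job is handed in; nothing more can be done
None
```

I shut the loaded fixture's lever past its centre and handed the job in at about 4 s; the last pictures show it level, the carton still in its nest and the arm clear, and the empty fixture's lever was never touched.

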